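# Weigh out a kit of plate washers on a spring scale

## Task

Weigh out one bench's kit of square plate washers: take them one at a time, thread each over the spindle of the spring scale's pan and set it down flat without dropping it, and go on until the pointer, at rest and with your hand off, stands in the notch of the target clip, then stop. The spindle stands a few millimetres off the middle of the pan, so feel for it with the washer and do it gently: the scale is delicate and must never take more than about a kilogram of push (10 N), nor be bumped. Leave the target clip where it is set, and leave the round washers and the other things on the bench alone; square washers that are not needed stay on the bench.

Things in the scene. Friction and masses are not known exactly. Their poses are not given: they have to be found in the camera images.
- scale: Spring scale, fixed to the bench: grey case 160 x 160 mm, 62 mm high, a round steel pan above it, and at its +x side, 94 to 104 mm from the pan's axis, an upright slotted aluminium column 36 mm wide whose top is 122 mm above the bench. Origin on the bench under the pan's axis; z up; its x axis points to the column. At most 10 N of push.
- pan (a joint): How far the pan has sunk (m): 0 with nothing on it, at most 0.030 (a hard stop). Its spring takes 196 N per metre (well damped), so that each square washer lowers it by about 7 mm (6.4 to 7.6 mm); pressing it to the stop when empty takes about 6 N.
- pan_top (a point): Centre of the pan's flat top (disc of 150 mm diameter, no rim), 110 mm above the bench when empty; sinks with the pan. The spindle stands up near it: a 15 mm steel pin, 38 mm high above the pan, 1 mm chamfer at its flat top. It is clamped firm in an oversize hole, its axis 3 to 5.5 mm off this point, in a direction that differs each time and is not measured.
- pointer (a point): Tip of the black pointer, a 3.5 mm wide and 2 mm thick blade that is carried by the pan and moves down with it in the slot of the column, just in front of the column's +x face; 12 mm below the pan's upper face.
- notch (a point): Middle of the 9 mm high notch in the target clip, a dark steel plate 23 mm high with a thumb screw, on the column's face beside the slot. The notch opens towards the pointer; the pointer stands in it when its height is within 4.5 mm of this point's. It lies 14 to 22 mm below the empty pan's pointer: two or three square washers are needed.
- square0: Square steel plate washer one of four alike: 50 x 50 mm, 8 mm thick, a round 18 mm hole in the middle, about 140 g (8 percent more or less), lying flat on the bench. Origin at the middle of its underside; z is its axis, x and y are parallel to its sides.
- square1: Square steel plate washer two of four alike: 50 x 50 mm, 8 mm thick, a round 18 mm hole in the middle, about 140 g (8 percent more or less), lying flat on the bench. Origin at the middle of its underside; z is its axis, x and y are parallel to its sides.
- square2: Square steel plate washer three of four alike: 50 x 50 mm, 8 mm thick, a round 18 mm hole in the middle, about 140 g (8 percent more or less), lying flat on the bench. Origin at the middle of its underside; z is its axis, x and y are parallel to its sides.
- square3: Square steel plate washer four of four alike: 50 x 50 mm, 8 mm thick, a round 18 mm hole in the middle, about 140 g (8 percent more or less), lying flat on the bench. Origin at the middle of its underside; z is its axis, x and y are parallel to its sides.
- round0: Round steel washer, 50 mm diameter, 8 mm thick, 18 mm hole; a bystander among the square ones, not wanted. Origin at the middle of its underside.
- round1: Round steel washer, 50 mm diameter, 8 mm thick, 18 mm hole; a bystander among the square ones, not wanted. Origin at the middle of its underside.
- coupler: Bystander: dark steel conduit coupler standing on end, 27 mm diameter, 40 mm high. Origin at the middle of its foot.
- driver: Bystander: screwdriver with a red handle, 200 mm long, lying on the bench along its x axis, tip to +x. Origin at its middle, underneath.
- pliers: Bystander: pliers with orange grips, 190 mm long, 60 mm wide, 17 mm high, lying on the bench along its x axis, jaws to +x. Origin near the middle, underneath.
- backbox: Bystander: open white plastic back box 86 x 86 x 32 mm on the bench. Origin at the middle of its underside.
- breaker: Bystander: white circuit breaker 82 x 64 x 18 mm lying on its side. Origin underneath.
- lampholder: Bystander: white lampholder, 74 mm diameter at the foot, 60 mm high, standing. Origin at the middle of its foot.
Things that resemble listed ones, but are neither listed nor needed, are in the scene too. Leave any green or yellow look-alike of the square0 alone.

How it is judged:
By the outcome, as a careful person would: the job done as asked, in the order asked, and still so for the second after the job is handed in, with the robot touching nothing.
It also fails if it takes over 72 s, if anything falls off the work surface, if the arm or the gripper's body presses on something with over 40 N, if the wrist force passes 120 N, or if a joint passes its speed limit or range.

## Robot

A 6-joint arm with a two-finger parallel gripper is mounted at the origin on the work surface. World frame = base frame: x ahead of the robot, y to its left, z up, the work surface at z = 0. Lengths are in mm, angles in rad, forces in N, time in s.
With the tool pointing down it reaches from about 300 to 775 mm from the base axis. Payload 14.6 kg.
Tool frame: the origin (TCP) lies on the front face of the gripper's body, between the roots of the fingers; the fingertips stand 97 mm ahead of it and the grasp point (between the pads) lies 78 mm ahead of it; z points along the fingers, y is the direction in which the jaws open and shut (so a half turn about z gives the same grasp; the last joint's range is limited). The gripper opens to 94 mm and grips with 3 to 60 N. Pads are 16 mm wide; open, the fingers measure 119 mm over their backs; the gripper's body (75 mm by 177 mm) begins 78 mm behind the grasp point.
Start: joints at [-1.339, 0.3, 1.521, -0, 1.321, -0.067], TCP at [161.899, -525.622, 302.646] pointing down, gripper open.
Joint ranges: [-3.03, 3.03], [-0.79, 2.21], [0.23, 2.52], [-1.04, 4.18], [0, 3.07], [-2.55, 2.55]. Speed limits (rad/s): [2.22, 2.22, 2.57, 3.14, 3.14, 3.14].

## Interface

Orientations are given as [roll, pitch, yaw] about the fixed x, y, z axes, in that order (R = Rz(yaw) Ry(pitch) Rx(roll)).
In Python, from cell import manip, eyes, finder gives the robot as it stands.
- The arm moves only by the tool drive_tool, never from a script. Its argument "rows" is a list of rows, each an object with "offset": the shift along the tool's x, y, z in mm, a list of three; "spin": the turn about the tool's z in degrees; "jaw": the finger opening in mm, from 0 to 94. In form: [{"offset": [dx, dy, dz], "spin": spin, "jaw": jaw}, ...]. A call has 1 to 20 rows; each row shifts and turns the commanded pose from where the row before left it, along the tool's axes as they then stand; what a row does not reach is not made up. A row lasts 1/10 s, in which the tool goes at most 50 mm and 8.59 degrees, less where a joint would pass 70% of its speed; a pose out of reach is approached as far as the arm can. A call is refused whole if a number of a shift passes 50 or a number of a turn 8.59, either way. A call with a gripper value outside its range is refused whole. The fingers move at their own pace and stop on an object; "force" is the grip in N (left out, the last holds). Time passes only in rows, so rows that do not move let the fingers close. It gives the time, the measured TCP pose, the force and the opening at its end, in the units of the state.
- manip.read_state(): the state, without advancing time (a new reading comes with each control period).
- eyes.camera(name): name is "side" or "top"; returns a dict with "color" (384x512x3 uint8, blue, green, red), "depth" (384x512 float32, mm along the optical axis (not along the pixel's ray), 0 where there is no reading), "vfov" (degrees; the focal length in pixels is half the picture's height over the tangent of half this angle, whatever the lens; pixels are square), "cx", "cy" (the principal point, pixels), "rvec" (rotation vector, rad) and "tvec" (3), from world to camera coordinates, as OpenCV has them. Camera axes: x right, y down, z forward; pixel columns grow to the right and rows downward; lengths in mm; the calibration is good to about 2 mm. A picture is of the moment at which its call begins.
- manip.sign_off(): hands the job in, once; it reports no verdict.
Trained networks look in the newest picture that a camera, given by its name, has taken for a name from the list of things; names that differ only in an ending like _2 or _b are one class to them, and where a whole thing is asked for, a point or a joint stands for the part that bears it (a point fixed in the world has none). Each returns a list of dicts, best first, with "p" (0 to 1); they miss things now and then, are a little off and sometimes report something else, mostly with a low value. They report only what shows in the picture. A call takes as long as a camera call. They do not tell look-alikes from the thing itself.
- finder.find_in(camera, target): "uv" ([column, row] in pixels, amid what is visible of it).
The state is a dict: "clock": time; "joints": joint angles; "qd": joint speeds; "effort": joint torques, N m; "eef_pos": TCP position; "eef_rot": TCP orientation; "wrist_force": force on the tool from outside, world axes, zero at the start; "moment": the same for the moment, N m; "finger_gap": finger opening in mm.
Only numpy, scipy, OpenCV 4.12 (cv2) and the standard library are available. Lean on these libraries where they do the work, as an engineer would, in place of code of your own. Each camera call takes 0.05 s, during which the arm holds its last target. There are 200 camera calls.

## Working session

There is one attempt and no reset: what is moved stays moved. The work goes in short steps, Python scripts to look and compute and a tool call to move; the robot and the scene stay as the last step left them, time stands still between calls to the robot, and variables do not carry over. Pictures are saved under pics/ and viewed, about 8 in all and at most 12, crops included, and the job is handed in when it is done.

Besides the shell and the picture viewer there is one more tool, called after ">>>" as a command line: name --argument value ..., lists and objects as JSON in quotes. drive_tool: Moves the arm, as the interface text tells. Its arguments: {"type":"object","properties":{"rows":{"type":"array","items":{"type":"object","properties":{"offset":{"type":"array","items":{"type":"number"}},"spin":{"type":"number"},"jaw":{"type":"number"}}}},"force":{"type":"number"}},"required":["rows"]}

```bash
mkdir -p pics
cat > h.py <<'E'
import numpy as np,cv2
from cell import manip,eyes,finder
def cam(n):
    c=eyes.camera(n); c['f']=c['color'].shape[0]/2/np.tan(np.radians(c['vfov'])/2)
    c['R']=cv2.Rodrigues(np.array(c['rvec'],float))[0]; c['t']=np.array(c['tvec'],float).ravel(); return c
def ray(c,u,v):
    d=np.array([(u-c['cx'])/c['f'],(v-c['cy'])/c['f'],1.]); return -c['R'].T@c['t'], c['R'].T@d
def atz(c,u,v,z):
    o,d=ray(c,u,v); return o+d*(z-o[2])/d[2]
def dep(c,u,v):
    o,d=ray(c,u,v); return o+d*float(c['depth'][int(round(v)),int(round(u))])
def proj(c,p):
    q=c['R']@np.array(p,float)+c['t']; return q[:2]/q[2]*c['f']+[c['cx'],c['cy']]
E
python3 - <<'E'
from h import *
np.set_printoptions(precision=1,suppress=True)
ims=[]
for n in ['top','side']:
    c=cam(n); ims.append(c['color']); print(n,c['vfov'],c['cx'],c['cy'],ray(c,256,192))
    for t in ['scale','pan_top','pointer','notch','square0','round0','coupler','lampholder']:
        for r in finder.find_in(n,t):
            u,v=r['uv']
            if r['p']>.2: print(t,round(r['p'],2),np.array([u,v]),dep(c,u,v))
    cv2.imwrite(f'pics/{n}0.png',cv2.resize(c['color'],(800,600),interpolation=cv2.INTER_CUBIC))
s=manip.read_state();print(s['eef_pos'],s['eef_rot'],s['wrist_force'],s['finger_gap'],s['clock'])
E
```

```text
top 42.51116274004294 250.6502350429626 201.81491254399586 (array([ 262.2,    0.5, 1413.9]), array([ 0.2, -0. , -1. ]))
pan_top 0.55 [351.5 190.6] [ 565.7 -275.3  112.5]
pointer 0.65 [346.9 189.5] [ 569.4 -263.4  110.4]
square0 0.86 [229.5 236.9] [459.5  60.4  -0.3]
square0 0.86 [266.8 209.5] [537.7 -48.6   4.8]
square0 0.65 [234.1 203.6] [556.3  46.3   5.5]
square0 0.6 [191.8 197. ] [578.3 170.2   2.5]
square0 0.59 [147.4 240.7] [451.8 297.3  -1.8]
square0 0.52 [296.7 274.9] [ 348.2 -129.8    1.3]
round0 0.79 [183.5 240.1] [452.1 193.1  -0.9]
coupler 0.4 [259.1 252.9] [412.1 -24.2   0.7]
lampholder 0.88 [347.7 278.4] [ 333.6 -263.    57.4]
side 47.987910697457465 255.75565500058275 190.31097622986366 (array([354.9, 709.2, 660.8]), array([ 0.2, -0.8, -0.6]))
scale 0.72 [267.1 143.3] [ 575.4 -235.9   66.9]
pan_top 0.84 [272.5 124.5] [ 568.9 -261.2  110.4]
pan_top 0.36 [358.8 166.3] [ 333.4 -252.9   31.4]
pointer 0.73 [276.4 123. ] [ 561.4 -273.7  109.4]
pointer 0.64 [238.5 239.5] [558.3  71.7   9.2]
square0 0.82 [238.9 238.3] [561.9  57.4  -1.5]
square0 0.78 [284.6 251.8] [455.6  76.9   6.8]
square0 0.61 [269.3 205.2] [524.2 -65.    4.4]
square0 0.56 [215. 273.] [577.8 167.3  -0. ]
square0 0.55 [258.1 338.6] [455.9 285.9  -1.2]
square0 0.55 [347.5 201.7] [ 345.9 -138.5   -0.3]
round0 0.86 [273.8 288.1] [454.9 175.8   5.5]
round0 0.77 [187.  332.4] [578.7 309.3  -0.4]
lampholder 0.66 [362.8 164.1] [ 324.4 -261.8   34.2]
[ 161.9 -525.6  302.6] [-3.1 -0.   0.3] [ 0.3 -0.6  0.1] 93.73332048794639 0.9
```

View pics/top0.png

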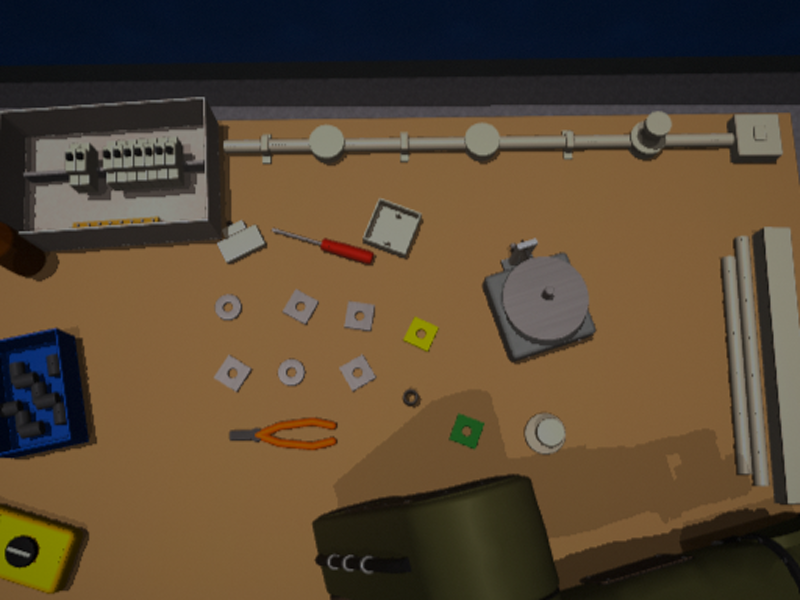

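View pics/side0.png

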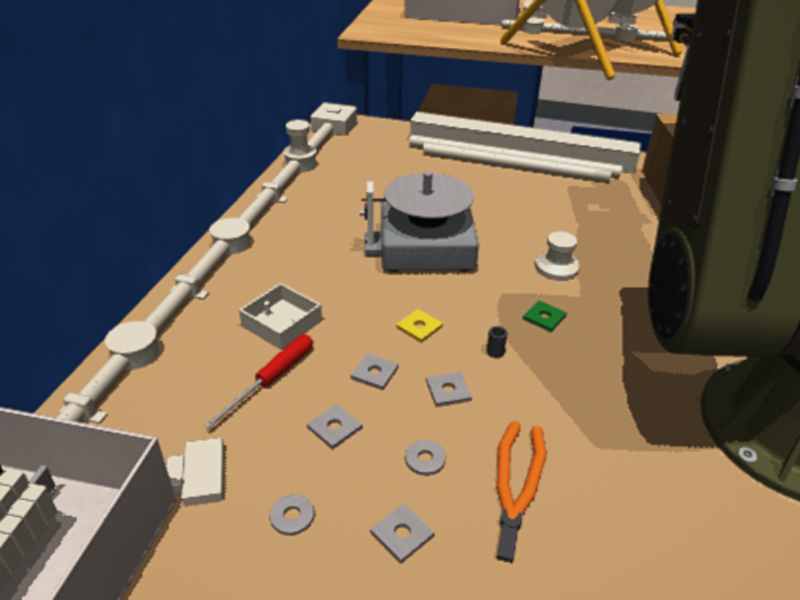

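```bash
cat >> h.py <<'E'
def ortho(c,x0,y0,z,w,s,img=None):
    # world square x0-w..x0+w, y0-w..y0+w, s px/mm ; up=+x, left=+y
    P=np.float32([proj(c,[x0+a*w,y0+b*w,z]) for a,b in [(1,1),(1,-1),(-1,-1),(-1,1)]]); n=int(2*w*s)
    H=cv2.getPerspectiveTransform(P,np.float32([[0,0],[n,0],[n,n],[0,n]]))
    return cv2.warpPerspective(c['color'] if img is None else img,H,(n,n),flags=cv2.INTER_CUBIC)
E
python3 - <<'E'
from h import *
np.set_printoptions(precision=1,suppress=True)
T=cam('top');S=cam('side')
seeds={'A':(229,239),'B':(230,203),'C':(192,197),'D':(149,239)}
rows=[]
for k,(u,v) in seeds.items():
    p=atz(T,u,v,8); r=[]
    for c in (T,S):
        o=ortho(c,p[0],p[1],8,45,4)
        h=cv2.cvtColor(o,cv2.COLOR_BGR2HSV); m=((h[...,1]<95)&(h[...,2]>60)).astype(np.uint8)
        cs,_=cv2.findContours(m,cv2.RETR_EXTERNAL,cv2.CHAIN_APPROX_NONE); q=max(cs,key=cv2.contourArea)
        (a,b),(w,hh),an=cv2.minAreaRect(cv2.convexHull(q))
        print(k,'xy',p[0]+45-b/4,p[1]+45-a/4,'size',w/4,hh/4,'yaw(world,deg)',-an)
        cv2.drawContours(o,[cv2.boxPoints(((a,b),(w,hh),an)).astype(int)],0,(0,0,255),1); r.append(cv2.resize(o,(200,200)))
    rows.append(np.vstack(r))
cv2.imwrite('pics/w.png',np.hstack(rows))
out=[]
for c in (T,S):
    p=[566,-270]
    out.append(ortho(c,*p,148,40,5))   # spindle top plane
    out.append(cv2.resize(ortho(c,p[0],p[1],110,130,3),(400,400)))
g=np.vstack([np.hstack(out[:2]),np.hstack(out[2:])])
cv2.imwrite('pics/s.png',cv2.resize(g,(600,600)))
F=[manip.read_state()['wrist_force'] for _ in range(5)];print(np.array(F))
E
```

```text
A xy 455.08708022870485 63.08988415966448 size 52.872806549072266 52.21418380737305 yaw(world,deg) -60.179927825927734
A xy 452.86949752606813 66.03265607128557 size 53.7206916809082 59.13296890258789 yaw(world,deg) -60.73880386352539
B xy 561.2116599814357 59.08033341598659 size 52.54985427856445 52.90032958984375 yaw(world,deg) -9.574227333068848
B xy 559.7348953024806 62.01369065475612 size 58.937034606933594 54.7448616027832 yaw(world,deg) -9.462322235107422
C xy 580.4988053535438 169.02465337471682 size 52.84367752075195 52.309268951416016 yaw(world,deg) -29.617935180664062
C xy 578.703872034452 171.4201840754004 size 55.013282775878906 56.77643585205078 yaw(world,deg) -29.587764739990234
D xy 456.86302647651587 292.23386817388615 size 52.88229751586914 52.04072952270508 yaw(world,deg) -32.13290023803711
D xy 455.68794713081274 294.4799924414643 size 54.40088653564453 54.43747329711914 yaw(world,deg) -32.04241943359375
[[-0.1 -0.6 -0.7]
 [-0.1 -0.6 -0.7]
 [-0.1 -0.6 -0.7]
 [-0.1 -0.6 -0.7]
 [-0.1 -0.6 -0.7]]
```

View pics/w.png

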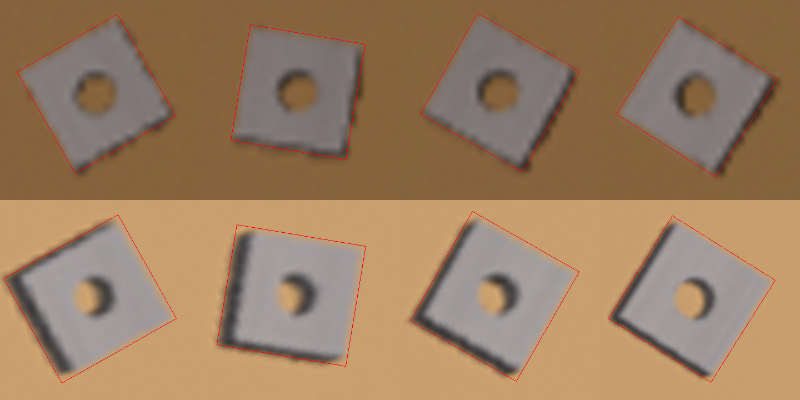

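View pics/s.png

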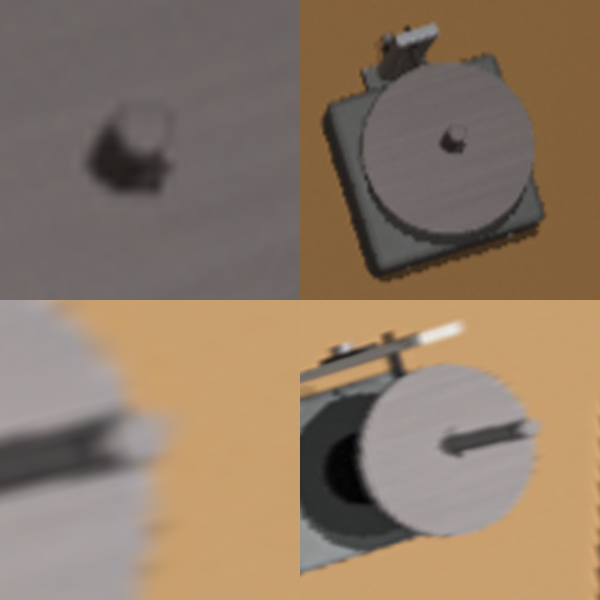

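```bash
cat > fit.py <<'E'
from h import *
K=10
def circ(x,y,z,r,n=48):
    a=np.linspace(0,2*np.pi,n,endpoint=False); return [[x+r*np.cos(t),y+r*np.sin(t),z] for t in a]
def pp(c,P,o): return np.round((np.array([proj(c,p) for p in P])-o+.5)*K*16).astype(np.int32)
def run(n,zp=110):
    c=cam(n); o=np.round(proj(c,[568,-268,zp+15]))-[40,28]; o=o.astype(int)
    crop=c['color'][o[1]:o[1]+56,o[0]:o[0]+80]; big=cv2.resize(crop,None,fx=K,fy=K,interpolation=cv2.INTER_CUBIC)
    g=cv2.cvtColor(big,cv2.COLOR_BGR2GRAY).astype(float); hsv=cv2.cvtColor(big,cv2.COLOR_BGR2HSV)
    # pan: fit boundary by gradient across circle
    def prof(poly,w=6):
        # mean colour diff across polygon
        m=np.zeros(g.shape,np.uint8); cv2.fillPoly(m,[poly],255,shift=4)
        k=np.ones((2*w+1,)*2,np.uint8); i=cv2.erode(m,k); e=cv2.dilate(m,k); return m,(m>0)&(i==0),(e>0)&(m==0)
    sat=hsv[...,1].astype(float)
    best=None
    for x in np.arange(561,573,.5):
        for y in np.arange(-275,-261,.5):
            _,a,b=prof(pp(c,circ(x,y,zp,75),o)); d=abs(big[a].astype(float).mean(0)-big[b].mean(0)).sum()
            if best is None or d>best[0]: best=(d,x,y)
    px,py=best[1:]
    bs=None
    for x in np.arange(px-7,px+7.1,.5):
        for y in np.arange(py-7,py+7.1,.5):
            top=pp(c,circ(x,y,zp+38,7),o); bot=pp(c,circ(x,y,zp,7.5),o)
            hull=cv2.convexHull(np.vstack([top,bot]))[:,0]
            m,a,b=prof(hull,8); t=np.zeros_like(m); cv2.fillPoly(t,[top],255,shift=4)
            side=(m>0)&(t==0); d=g[t>0].mean()+g[b].mean()-2*g[side].mean()-1.0*g[t>0].std()
            if bs is None or d>bs[0]: bs=(d,x,y,hull,top)
    print(n,'pan',px,py,'spindle',bs[1:3],'off',np.hypot(bs[1]-px,bs[2]-py))
    cv2.polylines(big,[pp(c,circ(px,py,zp,75),o)],True,(0,0,255),1,shift=4)
    cv2.polylines(big,[bs[3]],True,(0,255,0),1,shift=4);cv2.polylines(big,[bs[4]],True,(0,255,0),1,shift=4)
    return big
E
python3 - <<'E'
from fit import *
a=run('top');b=run('side');cv2.imwrite('pics/f.png',np.vstack([a[130:430],b[130:430]]))
E
```

```text
top pan 568.5 -269.0 spindle (np.float64(572.5), np.float64(-269.5)) off 4.031128874149275
side pan 566.0 -268.0 spindle (np.float64(570.5), np.float64(-271.0)) off 5.408326913195984
```

View pics/f.png

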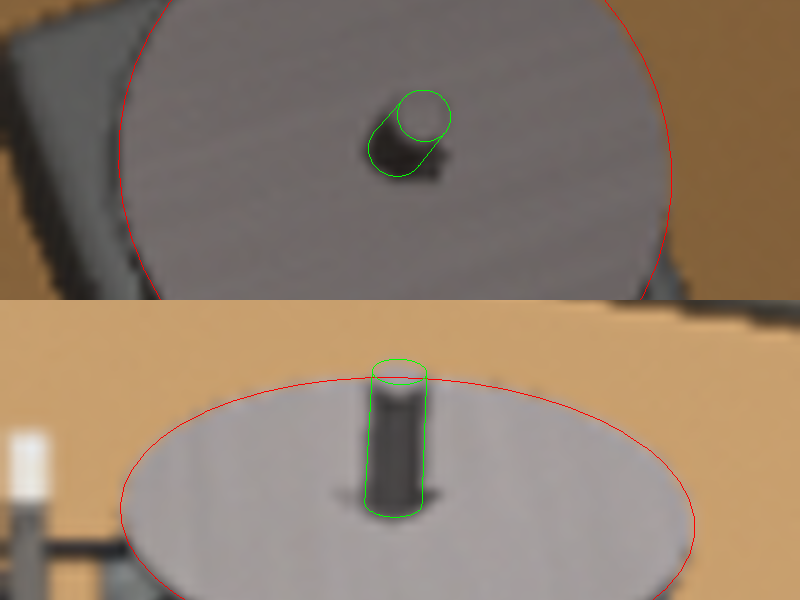

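```bash
cat >> h.py <<'E'
def plan(x=None,y=None,z=None,yaw=None):
    """tool-frame translation (at current yaw) to TCP target, and spin to yaw (mod 90)"""
    s=manip.read_state(); p=np.array(s['eef_pos']); r=s['eef_rot']; w=r[2]
    ct,st=np.cos(w),np.sin(w); X=np.array([ct,st,0]);Y=np.array([st,-ct,0])
    t=np.array([p[i] if v is None else v for i,v in enumerate((x,y,z))]); d=t-p
    print('t',round(s['clock'],2),'pos',p.round(1),'rot',np.degrees(r).round(1),'F',np.array(s['wrist_force']).round(1),'gap',round(s['finger_gap'],1),'j6',round(s['joints'][5],2))
    print('offset',np.array([d@X,d@Y,-d[2]]).round(1),end=' ')
    if yaw is not None:
        e=(yaw-np.degrees(w)+45)%90-45; print('spin',-e,'or',-e-90 if e<0 else -e+90,end='')
    print()
E
python3 -c "
from h import *
plan(455.5,63.5,200,30)"
```

```text
t 1.1 pos [ 161.9 -525.6  302.7] rot [180.   -0.   17.1] F [ 0.9 -0.  -0. ] gap 93.9 j6 -0.07
offset [ 454.  -476.6  102.7] spin -12.881766237611046 or 77.11823376238895
```

>>> drive_tool --rows '[{"offset":[12,-13,2],"jaw":70},{"offset":[26,-27,6],"jaw":70},{"offset":[26,-27,6],"jaw":70},{"offset":[26,-27,6],"jaw":70},{"offset":[26,-27,6],"jaw":70},{"offset":[26,-27,6],"jaw":70},{"offset":[26,-27,6],"jaw":70},{"offset":[26,-27,6],"jaw":70},{"offset":[26,-27,6],"jaw":70},{"offset":[26,-27,6],"jaw":70},{"offset":[26,-27,6],"jaw":70},{"offset":[26,-27,6],"jaw":70},{"offset":[26,-27,6],"jaw":70},{"offset":[26,-27,6],"jaw":70},{"offset":[26,-27,6],"jaw":70,"spin":-4},{"offset":[26,-27,6],"jaw":70,"spin":-4},{"offset":[26,-28,6],"jaw":70,"spin":-5},{"offset":[13,-15,3],"jaw":70}]' --force 15

```text
validation failed for argument at $.ro...
```

```bash
python3 -c "
from h import *
plan(455.5,63.5,102,30)"
```

```text
t 1.1 pos [ 161.9 -525.6  302.7] rot [180.   -0.   17.1] F [ 0.9 -0.  -0. ] gap 93.9 j6 -0.07
offset [ 454.  -476.6  200.7] spin -12.881766237611046 or 77.11823376238895
```

Every row apparently needs all keys.

>>> drive_tool --rows '[{"offset":[12,-13,2],"spin":0,"jaw":70},{"offset":[26,-27,6],"spin":0,"jaw":70},{"offset":[26,-27,6],"spin":0,"jaw":70},{"offset":[26,-27,6],"spin":0,"jaw":70},{"offset":[26,-27,6],"spin":0,"jaw":70},{"offset":[26,-27,6],"spin":0,"jaw":70},{"offset":[26,-27,6],"spin":0,"jaw":70},{"offset":[26,-27,6],"spin":0,"jaw":70},{"offset":[26,-27,6],"spin":0,"jaw":70},{"offset":[26,-27,6],"spin":0,"jaw":70},{"offset":[26,-27,6],"spin":0,"jaw":70},{"offset":[26,-27,6],"spin":0,"jaw":70},{"offset":[26,-27,6],"spin":0,"jaw":70},{"offset":[26,-27,6],"spin":0,"jaw":70},{"offset":[26,-27,6],"spin":0,"jaw":70},{"offset":[26,-27,6],"spin":0,"jaw":70},{"offset":[26,-28,6],"spin":-6,"jaw":70},{"offset":[13,-15,3],"spin":-7,"jaw":70}]' --force 15

```text
clock: 2.9
eef_pos: [446.5, 47.7, 201.3]
eef_rot: [-3.141, -0.0, 0.531]
wrist_force: [-0.6, 0.3, 0.9]
finger_gap: 70.1
```

```bash
python3 -c "
from h import *
plan(455.5,63.5,102,30)"
```

```text
t 2.9 pos [446.5  47.7 201.3] rot [-180.    -0.    30.4] F [-0.6  0.3  0.9] gap 70.1 j6 1.06
offset [15.8 -9.  99.3] spin 0.4479901488545295 or -89.55200985114547
```

>>> drive_tool --rows '[{"offset":[8,-5,30],"spin":0,"jaw":70},{"offset":[7,-4,35],"spin":0,"jaw":70},{"offset":[0,0,25],"spin":0,"jaw":70},{"offset":[0,0,12],"spin":0,"jaw":70},{"offset":[0,0,0],"spin":0,"jaw":45},{"offset":[0,0,0],"spin":0,"jaw":45},{"offset":[0,0,0],"spin":0,"jaw":45},{"offset":[0,0,0],"spin":0,"jaw":45},{"offset":[0,0,0],"spin":0,"jaw":45}]' --force 15

```text
clock: 3.8
eef_pos: [454.5, 60.8, 100.3]
eef_rot: [3.141, -0.001, 0.526]
wrist_force: [-1.1, -1.3, 6.4]
finger_gap: 49.5
```

```bash
python3 -c "
from h import *
plan(455.5,63.5,99.5,30)"
```

```text
t 3.8 pos [454.5  60.8 100.3] rot [ 1.80e+02 -1.00e-01  3.01e+01] F [-1.1 -1.3  6.4] gap 49.5 j6 1.1
offset [ 2.3 -1.9  0.8] spin 0.1158278497322911 or -89.88417215026772
```

>>> drive_tool --rows '[{"offset":[0,0,0],"spin":0,"jaw":94},{"offset":[0,0,0],"spin":0,"jaw":94},{"offset":[0,0,0],"spin":-8,"jaw":94},{"offset":[0,0,0],"spin":-8.5,"jaw":94},{"offset":[0,0,0],"spin":-8.5,"jaw":94},{"offset":[0,0,0],"spin":-8.5,"jaw":94},{"offset":[0,0,0],"spin":-8.5,"jaw":94},{"offset":[0,0,0],"spin":-8.5,"jaw":94},{"offset":[0,0,0],"spin":-8.5,"jaw":94},{"offset":[0,0,0],"spin":-8.5,"jaw":94},{"offset":[0,0,0],"spin":-8.5,"jaw":94},{"offset":[0,0,0],"spin":-8.5,"jaw":94},{"offset":[0,0,0],"spin":-5.5,"jaw":70},{"offset":[0,0,0],"spin":0,"jaw":45},{"offset":[0,0,0],"spin":0,"jaw":45},{"offset":[0,0,0],"spin":0,"jaw":45},{"offset":[0,0,0],"spin":0,"jaw":45},{"offset":[0,0,0],"spin":0,"jaw":45},{"offset":[0,0,0],"spin":0,"jaw":45}]' --force 15

```text
clock: 5.7
eef_pos: [454.2, 60.8, 99.6]
eef_rot: [3.142, 0.0, 2.096]
wrist_force: [0.1, 0.2, -0.3]
finger_gap: 49.7
```

```bash
python3 -c "
from h import *
plan(571,-270,260,120)"
```

```text
t 5.7 pos [454.2  60.8  99.6] rot [180.    0.  120.1] F [ 0.1  0.2 -0.3] gap 49.7 j6 -0.47
offset [-344.8  -64.8 -160.4] spin 0.09348125544353536 or -89.90651874455646
```

>>> drive_tool --rows '[{"offset":[0,0,-20],"spin":0,"jaw":45},{"offset":[0,0,-40],"spin":0,"jaw":45},{"offset":[-15,-3,-40],"spin":0,"jaw":45},{"offset":[-32,-6,-35],"spin":0,"jaw":45},{"offset":[-36,-7,-20],"spin":0,"jaw":45},{"offset":[-36,-7,-15],"spin":0,"jaw":45},{"offset":[-36,-7,0],"spin":0,"jaw":45},{"offset":[-36,-7,0],"spin":0,"jaw":45},{"offset":[-36,-7,0],"spin":0,"jaw":45},{"offset":[-36,-7,0],"spin":0,"jaw":45},{"offset":[-36,-7,0],"spin":0,"jaw":45},{"offset":[-25,-5,0],"spin":0,"jaw":45},{"offset":[-15,-3,0],"spin":0,"jaw":45},{"offset":[-8,0,0],"spin":0,"jaw":45},{"offset":[0,0,0],"spin":0,"jaw":45},{"offset":[0,0,0],"spin":0,"jaw":45}]' --force 15

```text
clock: 7.3
eef_pos: [571.2, -271.8, 269.5]
eef_rot: [-3.141, -0.0, 2.097]
wrist_force: [0.5, 0.8, -0.5]
finger_gap: 49.9
```

Run:
```python
from h import *
plan(570.6,-273.2,250,120)
c=cam('side'); cv2.imwrite('pics/h1.png',cv2.resize(c['color'][60:180,190:350],(800,600),interpolation=cv2.INTER_CUBIC))
F=[]
for _ in range(3): cam('side');F.append(manip.read_state()['wrist_force'])
print(np.round(F,2))
```

```text
t 7.3 pos [ 571.2 -271.8  269.5] rot [-180.    -0.   120.1] F [ 0.5  0.8 -0.5] gap 49.9 j6 -1.03
offset [-1.  -1.2 19.5] spin 0.13899567101162802 or -89.86100432898837
[[ 0.88  0.12 -2.04]
 [ 0.04  0.94 -0.31]
 [ 0.02  0.25 -0.28]]
```

View pics/h1.png

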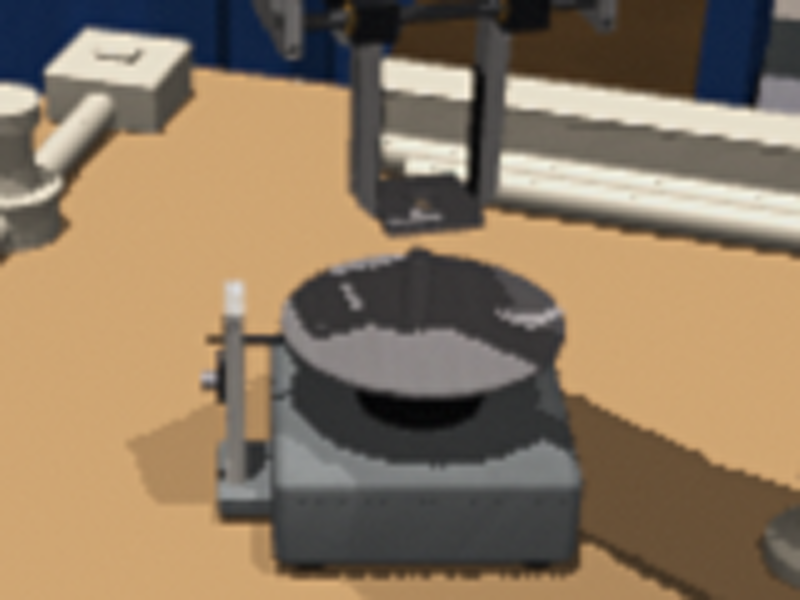

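>>> drive_tool --rows '[{"offset":[-1,-1.2,4],"spin":0,"jaw":45},{"offset":[0,0,8],"spin":0,"jaw":45},{"offset":[0,0,5],"spin":0,"jaw":45},{"offset":[0,0,3],"spin":0,"jaw":45},{"offset":[0,0,3],"spin":0,"jaw":45},{"offset":[0,0,3],"spin":0,"jaw":45},{"offset":[0,0,3],"spin":0,"jaw":45},{"offset":[0,0,0],"spin":0,"jaw":45}]' --force 8

```text
clock: 8.3
eef_pos: [570.7, -273.9, 240.4]
eef_rot: [-3.142, -0.0, 2.096]
wrist_force: [-0.8, 0.6, -0.5]
finger_gap: 49.5
```

```bash
cat >> h.py <<'E'
def feel(n=8):
    F=[];M=[]
    for _ in range(n):
        s=manip.read_state();F.append(s['wrist_force']);M.append(s['moment']);c=cam('side')
    print('F',np.mean(F,0).round(2),'+-',np.std(F,0).round(2),'M',np.mean(M,0).round(3));return c
E
python3 - <<'E'
from h import *
plan(570.6,-273.2,230,120)
c=feel(); cv2.imwrite('pics/h2.png',cv2.resize(c['color'][60:180,190:350],(800,600),interpolation=cv2.INTER_CUBIC))
E
```

```text
t 8.3 pos [ 570.7 -273.9  240.4] rot [-180.    -0.   120.1] F [-0.8  0.6 -0.5] gap 49.5 j6 -1.03
offset [ 0.7  0.3 10.4] spin 0.11818870861559105 or -89.88181129138441
F [-0.63  0.48  0.11] +- [0.32 0.47 0.39] M [ 0.067 -0.001  0.008]
```

View pics/h2.png

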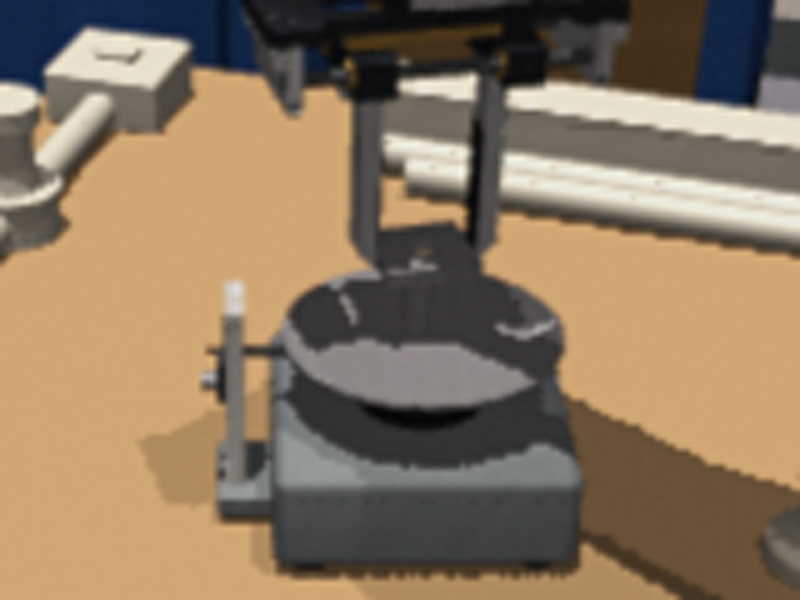

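Run:
```python
from h import *
c=cam('side'); im=cv2.imread('pics/h1.png')
def cr(p): return (proj(c,p)-[190,60]+.5)*5-.5
x,y=571.2,-271.8; a=np.radians(30.1); zb=169.9
for z in (zb,zb+8):
    print(z,[cr([x+25*(i*np.cos(a)-j*np.sin(a)),y+25*(i*np.sin(a)+j*np.cos(a)),z]).round(0) for i,j in [(1,1),(1,-1),(-1,-1),(-1,1)]], 'ctr',cr([x,y,z]).round(0))
# px per mm
b=cr([x,y,zb]); print('J',cr([x+1,y,zb])-b,cr([x,y+1,zb])-b,cr([x,y,zb+1])-b)
z=cv2.resize(im[150:350,250:590],None,fx=2.3,fy=2.3,interpolation=cv2.INTER_CUBIC)
z=np.clip(z.astype(float)*1.3+10,0,255).astype(np.uint8)
P=lambda q:tuple(int(v) for v in ((q-[250,150])*2.3))
for zz,col in ((zb,(0,255,0)),(zb+8,(0,0,255))):
    pts=[P(cr([x+25*(i*np.cos(a)-j*np.sin(a)),y+25*(i*np.sin(a)+j*np.cos(a)),zz])) for i,j in [(1,1),(1,-1),(-1,-1),(-1,1)]]
    cv2.polylines(z,[np.array(pts)],True,col,1)
cv2.imwrite('pics/h1o.png',z)
```

```text
169.9 [array([386., 237.]), array([359., 194.]), array([452., 184.]), array([482., 227.])] ctr [420. 210.]
177.9 [array([386., 223.]), array([360., 179.]), array([453., 170.]), array([483., 213.])] ctr [421. 196.]
J [-1.91487802 -0.2679019 ] [-0.46514044  0.84546125] [ 0.08501001 -1.80745867]
```

View pics/h1o.png

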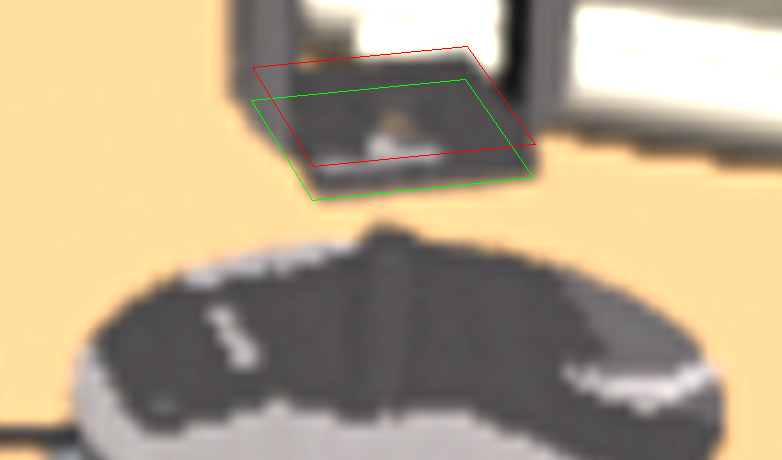

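>>> drive_tool --rows '[{"offset":[0,0,-5],"spin":0,"jaw":45},{"offset":[0,0,-5],"spin":0,"jaw":45},{"offset":[3.2,2.2,-1],"spin":0,"jaw":45},{"offset":[0,0,4],"spin":0,"jaw":45},{"offset":[0,0,4],"spin":0,"jaw":45},{"offset":[0,0,3],"spin":0,"jaw":45},{"offset":[0,0,0],"spin":0,"jaw":45}]' --force 8

```text
clock: 9.45
eef_pos: [570.8, -270.0, 239.8]
eef_rot: [-3.141, -0.001, 2.096]
wrist_force: [0.3, -0.4, -1.8]
finger_gap: 49.8
```

```bash
cat >> h.py <<'E'
def pan(c):
    # pointer darkness centroid left of column, px row
    g=cv2.cvtColor(c['color'] if isinstance(c,dict) else c,cv2.COLOR_BGR2GRAY).astype(float)[118:150,231:235].mean(1)
    d=np.clip(np.median(g)-8-g,0,None); return (d*np.arange(118,150)).sum()/max(d.sum(),1e-6), d.sum()
E
python3 - <<'E'
from h import *
for n in ('h1','h2'):
    im=cv2.imread(f'pics/{n}.png'); f=np.zeros((384,512,3),np.uint8); f[60:180,190:350]=cv2.resize(im,(160,120),interpolation=cv2.INTER_AREA); print(n,pan(f))
plan(571,-270,240,120)
c=feel(4);print(pan(c)); cv2.imwrite('pics/h3.png',c['color'])
p=np.array([600,-200,98.]);print('px/mm z',proj(c,p+[0,0,1])-proj(c,p))
E
```

```text
h1 (np.float64(134.26872964169382), np.float64(307.0))
h2 (np.float64(134.7212529738303), np.float64(315.25))
t 9.45 pos [ 570.8 -270.   239.8] rot [-1.800e+02 -1.000e-01  1.201e+02] F [ 0.3 -0.4 -1.8] gap 49.8 j6 -1.03
offset [-0.1  0.2 -0.2] spin 0.11832367646647413 or -89.88167632353353
F [ 0.2  -0.23 -0.8 ] +- [0.32 0.11 0.67] M [-0.013 -0.116 -0.004]
(np.float64(134.04818355640535), np.float64(326.875))
px/mm z [ 0.00639253 -0.34254904]
```

```bash
cat >> h.py <<'E'
def pan(c):
    g=cv2.cvtColor(c['color'] if isinstance(c,dict) else c,cv2.COLOR_BGR2GRAY).astype(float)[120:152,231:234].mean(1); return g.round(0)
E
python3 - <<'E'
from h import *
for n in ('h1','h2'):
    im=cv2.imread(f'pics/{n}.png'); f=np.zeros((384,512,3),np.uint8); f[60:180,190:350]=cv2.resize(im,(160,120),interpolation=cv2.INTER_AREA); print(n,pan(f)[:15])
print(pan(cv2.imread('pics/h3.png'))[:15])
E
```

```text
h1 [171. 172. 172. 171. 172. 173. 156. 102. 104. 161. 156. 152. 150. 142.
 131.]
h2 [173. 173. 173. 172. 172. 172. 173. 173. 164. 125.  98. 145. 153. 143.
 132.]
[173. 173. 174. 173. 174. 174. 161.  99. 101. 167. 155. 154. 152. 145.
 131.]
```

>>> drive_tool --rows '[{"offset":[0,0,4],"spin":0,"jaw":45},{"offset":[0,0,5],"spin":0,"jaw":45},{"offset":[0,0,5],"spin":0,"jaw":45},{"offset":[0,0,5],"spin":0,"jaw":45},{"offset":[0,0,5],"spin":0,"jaw":45},{"offset":[0,0,3],"spin":0,"jaw":45},{"offset":[0,0,2],"spin":0,"jaw":45},{"offset":[0,0,2],"spin":0,"jaw":45},{"offset":[0,0,2],"spin":0,"jaw":45},{"offset":[0,0,2],"spin":0,"jaw":45},{"offset":[0,0,1.5],"spin":0,"jaw":45},{"offset":[0,0,0],"spin":0,"jaw":45}]' --force 8

```text
clock: 10.85
eef_pos: [571.0, -270.1, 204.1]
eef_rot: [3.142, 0.0, 2.096]
wrist_force: [0.1, 0.0, -0.8]
finger_gap: 49.7
```

Run:
```python
from h import *
plan(571,-270,203,120)
c=feel(4);print(pan(c)[:20]); cv2.imwrite('pics/h4.png',c['color'])
```

```text
t 10.85 pos [ 571.  -270.1  204.1] rot [180.    0.  120.1] F [ 0.1  0.  -0.8] gap 49.7 j6 -1.03
offset [0.  0.1 1.1] spin 0.11804210824178085 or -89.88195789175822
F [-0.11  0.04  0.13] +- [0.29 0.1  0.66] M [-0.002 -0.062  0.006]
[175. 176. 176. 176. 175. 176. 176. 176. 160.  84. 108. 155. 155. 147.
 133. 143.  99.  75. 124. 151.]
```

>>> drive_tool --rows '[{"offset":[0,0,1],"spin":0,"jaw":45},{"offset":[0,0,0],"spin":0,"jaw":54},{"offset":[0,0,0],"spin":0,"jaw":58},{"offset":[0,0,0],"spin":0,"jaw":66},{"offset":[0,0,-5],"spin":0,"jaw":70},{"offset":[0,0,-20],"spin":0,"jaw":70},{"offset":[0,0,-35],"spin":0,"jaw":70},{"offset":[0,0,-20],"spin":0,"jaw":70}]' --force 15

```text
clock: 11.85
eef_pos: [571.2, -270.2, 286.2]
eef_rot: [3.14, 0.002, 2.096]
wrist_force: [-1.0, 0.7, 0.2]
finger_gap: 70.2
```

Run:
```python
from h import *
plan(560.3,56.8,200,-9.5)
c=cam('side');print(pan(c)[:20]); 
cv2.imwrite('pics/h5.png',cv2.resize(c['color'][60:180,190:350],(800,600),interpolation=cv2.INTER_CUBIC))
```

```text
t 11.85 pos [ 571.2 -270.2  286.2] rot [1.799e+02 1.000e-01 1.201e+02] F [-1.   0.7  0.2] gap 70.2 j6 -1.03
offset [288.3 154.7  86.2] spin 39.62011487347718 or -50.37988512652282
[171. 171. 171. 171. 171. 171. 171. 172. 165. 123.  91. 148. 151. 143.
 130. 140. 100.  75. 120. 144.]
```

View pics/h5.png

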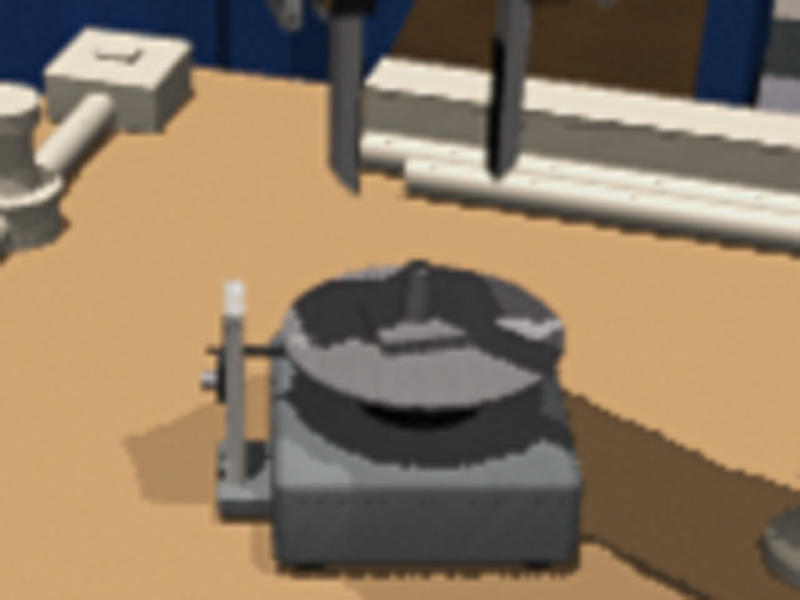

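>>> drive_tool --rows '[{"offset":[14,8,0],"spin":0,"jaw":70},{"offset":[32,17,0],"spin":0,"jaw":70},{"offset":[32,17,0],"spin":0,"jaw":70},{"offset":[32,17,0],"spin":0,"jaw":70},{"offset":[32,17,12],"spin":0,"jaw":70},{"offset":[32,17,15],"spin":0,"jaw":70},{"offset":[32,17,15],"spin":0,"jaw":70},{"offset":[32,17,15],"spin":0,"jaw":70},{"offset":[32,17,15],"spin":0,"jaw":70},{"offset":[18,10,14],"spin":0,"jaw":70},{"offset":[0,0,10],"spin":8,"jaw":70},{"offset":[0,0,10],"spin":8,"jaw":70},{"offset":[0,0,10],"spin":8,"jaw":70},{"offset":[0,0,10],"spin":8,"jaw":70},{"offset":[0,0,0],"spin":7.6,"jaw":70},{"offset":[0,0,0],"spin":0,"jaw":70}]' --force 15

```text
clock: 13.5
eef_pos: [558.5, 57.1, 155.7]
eef_rot: [-3.139, 0.0, 1.404]
wrist_force: [-0.9, 0.2, 0.7]
finger_gap: 69.9
```

Run:
```python
from h import *
plan(560.3,56.8,99.6,-9.5)
```

```text
t 13.5 pos [558.5  57.1 155.7] rot [-179.9    0.    80.4] F [-0.9  0.2  0.7] gap 69.9 j6 0.2
offset [-0.   1.8 56.1] spin -0.0780806622879453 or 89.92191933771205
```

>>> drive_tool --rows '[{"offset":[0,1.8,26],"spin":0,"jaw":70},{"offset":[0,0,22],"spin":0,"jaw":70},{"offset":[0,0,8],"spin":0,"jaw":70},{"offset":[0,0,0],"spin":0,"jaw":45},{"offset":[0,0,0],"spin":0,"jaw":45},{"offset":[0,0,0],"spin":0,"jaw":45},{"offset":[0,0,0],"spin":0,"jaw":45},{"offset":[0,0,0],"spin":0,"jaw":94},{"offset":[0,0,0],"spin":0,"jaw":94},{"offset":[0,0,0],"spin":8,"jaw":94},{"offset":[0,0,0],"spin":8.5,"jaw":94},{"offset":[0,0,0],"spin":8.5,"jaw":94},{"offset":[0,0,0],"spin":8.5,"jaw":94},{"offset":[0,0,0],"spin":8.5,"jaw":94},{"offset":[0,0,0],"spin":8.5,"jaw":94},{"offset":[0,0,0],"spin":8.5,"jaw":94},{"offset":[0,0,0],"spin":8.5,"jaw":94},{"offset":[0,0,0],"spin":8.5,"jaw":94},{"offset":[0,0,0],"spin":8.5,"jaw":94},{"offset":[0,0,0],"spin":5.5,"jaw":70}]' --force 15

```text
clock: 15.5
eef_pos: [561.4, 56.0, 101.1]
eef_rot: [3.142, 0.0, -0.171]
wrist_force: [0.9, -0.4, 0.5]
finger_gap: 88.9
```

>>> drive_tool --rows '[{"offset":[0,0,0],"spin":0,"jaw":45},{"offset":[0,0,0],"spin":0,"jaw":45},{"offset":[0,0,0],"spin":0,"jaw":45},{"offset":[0,0,0],"spin":0,"jaw":45},{"offset":[0,0,0],"spin":0,"jaw":45}]' --force 15

```text
clock: 16.0
eef_pos: [561.4, 56.1, 101.1]
eef_rot: [-3.142, 0.0, -0.165]
wrist_force: [0.2, 0.2, -0.1]
finger_gap: 49.7
```

Run:
```python
from h import *
plan(571,-270,265,-9.5)
```

```text
t 16.0 pos [561.4  56.1 101.1] rot [-180.     0.    -9.4] F [ 0.2  0.2 -0.1] gap 49.7 j6 1.77
offset [  62.9  320.1 -163.9] spin 0.06533732179258323 or -89.93466267820742
```

>>> drive_tool --rows '[{"offset":[0,0,-20],"spin":0,"jaw":45},{"offset":[0,0,-40],"spin":0,"jaw":45},{"offset":[3,15,-40],"spin":0,"jaw":45},{"offset":[6,30,-35],"spin":0,"jaw":45},{"offset":[7,36,-20],"spin":0,"jaw":45},{"offset":[7,36,-9],"spin":0,"jaw":45},{"offset":[7,36,0],"spin":0,"jaw":45},{"offset":[7,36,0],"spin":0,"jaw":45},{"offset":[7,36,0],"spin":0,"jaw":45},{"offset":[7,36,0],"spin":0,"jaw":45},{"offset":[7,29,0],"spin":0,"jaw":45},{"offset":[6,18,0],"spin":0,"jaw":45},{"offset":[4,10,0],"spin":0,"jaw":45},{"offset":[2,2,0],"spin":0,"jaw":45},{"offset":[0,0,0],"spin":0,"jaw":45}]' --force 15

```text
clock: 17.5
eef_pos: [577.9, -270.6, 264.9]
eef_rot: [-3.141, 0.0, -0.165]
wrist_force: [0.2, 0.3, -1.3]
finger_gap: 49.5
```

Run:
```python
from h import *
c=feel(2);plan(570.9,-270,236,-9.5);print(pan(c)[:20])
```

```text
F [-0.31  0.08 -1.49] +- [0.53 0.2  0.18] M [ 0.011  0.017 -0.014]
t 17.6 pos [ 577.9 -270.1  265.1] rot [-180.     0.    -9.4] F [-0.8  0.1 -1.6] gap 49.7 j6 1.24
offset [-6.9  1.  29.1] spin 0.08086750193142223 or -89.91913249806858
[172. 173. 172. 172. 172. 172. 172. 173. 166. 124.  92. 150. 152. 144.
 131. 140.  97.  74. 118. 134.]
```

>>> drive_tool --rows '[{"offset":[-4,1,5],"spin":0,"jaw":45},{"offset":[-3,0,5],"spin":0,"jaw":45},{"offset":[0,0,5],"spin":0,"jaw":45},{"offset":[0,0,4],"spin":0,"jaw":45},{"offset":[0,0,3],"spin":0,"jaw":45},{"offset":[0,0,3],"spin":0,"jaw":45},{"offset":[0,0,3],"spin":0,"jaw":45},{"offset":[0,0,3],"spin":0,"jaw":45},{"offset":[0,0,0],"spin":0,"jaw":45}]' --force 8

```text
clock: 18.5
eef_pos: [570.7, -270.8, 233.7]
eef_rot: [-3.141, 0.001, -0.165]
wrist_force: [-0.5, 2.0, -0.1]
finger_gap: 49.7
```

Run:
```python
from h import *
c=feel(3);plan(570.9,-270,236,-9.5);print(pan(c)[:20])
```

```text
F [-0.64  2.06 -0.64] +- [0.12 0.19 0.39] M [0.316 0.061 0.015]
t 18.65 pos [ 570.7 -270.9  234.2] rot [-180.     0.    -9.5] F [0.  2.3 1.3] gap 49.7 j6 1.24
offset [ 0.1 -0.9 -1.8] spin 0.022241176089870862 or -89.97775882391014
[173. 173. 173. 172. 174. 173. 174. 174. 174. 161.  95.  91. 151. 148.
 144. 164. 110.  76. 122. 149.]
```

>>> drive_tool --rows '[{"offset":[0,-0.5,0],"spin":0,"jaw":45},{"offset":[0,-0.5,0],"spin":0,"jaw":45},{"offset":[0,0,0],"spin":0,"jaw":45}]' --force 8

```text
clock: 18.95
eef_pos: [570.9, -270.0, 234.2]
eef_rot: [3.141, -0.0, -0.165]
wrist_force: [-0.7, -0.7, -1.0]
finger_gap: 49.8
```

Run:
```python
from h import *
c=feel(4);plan(570.9,-270,236,-9.5);print(pan(c)[:20])
```

```text
F [-0.11 -0.28 -1.46] +- [0.35 0.32 0.4 ] M [0.02  0.007 0.018]
t 19.15 pos [ 570.9 -270.   234.1] rot [180.   -0.   -9.5] F [ 0.  -0.7 -2.5] gap 49.8 j6 1.24
offset [ 0.  -0.  -1.9] spin 0.016559023095432224 or -89.98344097690457
[173. 173. 174. 173. 173. 174. 174. 174. 167. 126.  93. 151. 155. 148.
 144. 163. 110.  76. 122. 149.]
```

>>> drive_tool --rows '[{"offset":[0,-0.4,3],"spin":0,"jaw":45},{"offset":[0,0,5],"spin":0,"jaw":45},{"offset":[0,0,5],"spin":0,"jaw":45},{"offset":[0,0,4],"spin":0,"jaw":45},{"offset":[0,0,2],"spin":0,"jaw":45},{"offset":[0,0,2],"spin":0,"jaw":45},{"offset":[0,0,2],"spin":0,"jaw":45},{"offset":[0,0,2],"spin":0,"jaw":45},{"offset":[0,0,2],"spin":0,"jaw":45},{"offset":[0,0,1.5],"spin":0,"jaw":45},{"offset":[0,0,0],"spin":0,"jaw":45}]' --force 8

```text
clock: 20.25
eef_pos: [571.0, -269.6, 205.6]
eef_rot: [-3.142, -0.0, -0.165]
wrist_force: [-1.0, 0.1, -0.7]
finger_gap: 49.8
```

Run:
```python
from h import *
c=feel(3);plan(570.9,-269.7,205.4,-9.5);print(pan(c)[:20]);cv2.imwrite('pics/h6.png',c['color'])
```

```text
F [-0.68 -0.13 -0.11] +- [0.32 0.54 0.4 ] M [0.045 0.036 0.016]
t 20.4 pos [ 571.  -269.6  205.8] rot [180.   -0.   -9.5] F [-0.5  0.8 -0.9] gap 50.0 j6 1.24
offset [-0.   0.1  0.4] spin 0.019621759181930543 or -89.98037824081807
[174. 174. 175. 174. 174. 175. 175. 175. 175. 172. 149. 116.  82. 120.
 144. 165. 111.  76. 123. 150.]
```

Seated (pan sank a further ~2 px). Release and rise, then look at the pointer against the clip.

>>> drive_tool --rows '[{"offset":[0,0,0.4],"spin":0,"jaw":45},{"offset":[0,0,0],"spin":0,"jaw":54},{"offset":[0,0,0],"spin":0,"jaw":58},{"offset":[0,0,0],"spin":0,"jaw":66},{"offset":[0,0,-5],"spin":0,"jaw":70},{"offset":[0,0,-20],"spin":0,"jaw":70},{"offset":[0,0,-35],"spin":0,"jaw":70},{"offset":[0,0,-20],"spin":0,"jaw":70},{"offset":[0,0,0],"spin":0,"jaw":70},{"offset":[0,0,0],"spin":0,"jaw":70}]' --force 15

```text
clock: 21.4
eef_pos: [570.8, -269.5, 284.9]
eef_rot: [-3.142, 0.0, -0.166]
wrist_force: [-1.2, -1.2, -0.2]
finger_gap: 70.2
```

Run:
```python
from h import *
c=cam('side');print(pan(c)[:28])
for t in ('notch','pointer'):
    print(t,[(round(r['p'],2),np.round(r['uv'],1)) for r in finder.find_in('side',t)])
a=c['color'][110:160,220:270]
fr=np.mean([cam('side')['color'][112:157,215:275].astype(float) for _ in range(3)],0)
z=cv2.resize(np.clip(fr,0,255).astype(np.uint8),None,fx=13,fy=13,interpolation=cv2.INTER_CUBIC)
t=cam('top'); print([ (round(r['p'],2),np.round(r['uv'],1)) for k in ('notch','pointer') for r in finder.find_in('top',k)])
cv2.imwrite('pics/n.png',z)
```

```text
[170. 171. 171. 170. 171. 170. 170. 171. 171. 167. 152. 136.  71.  93.
 126. 140.  96.  73. 120. 144. 140. 143. 143. 143. 143. 143. 143. 142.]
notch []
pointer [(0.73, array([273.1, 131.1]))]
[(0.53, array([326.7, 186. ]))]
```

View pics/n.png

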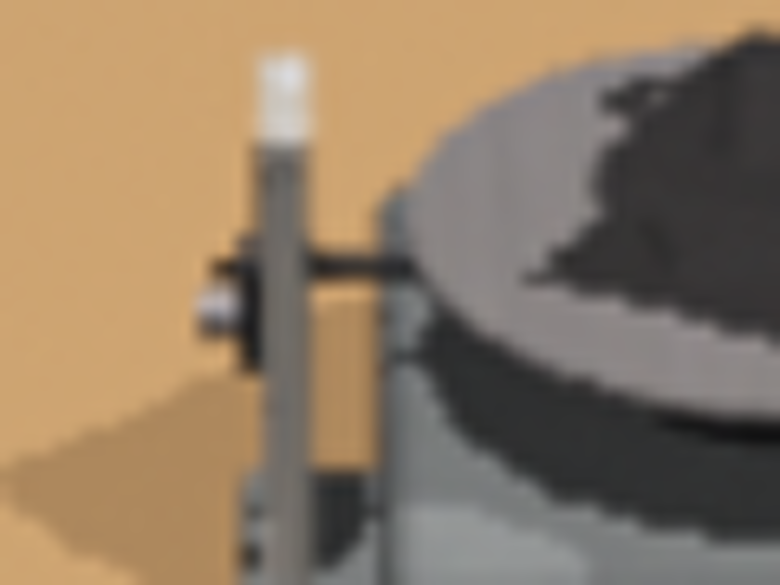

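Run:
```python
from h import *
np.set_printoptions(precision=0,suppress=True,linewidth=220)
cs=[cam('side') for _ in range(4)]; c=cs[0]
D=np.mean([k['depth'] for k in cs],0); print('std',np.std([k['depth'] for k in cs],0)[125:145,228:245].mean())
g=np.mean([cv2.cvtColor(k['color'],cv2.COLOR_BGR2GRAY) for k in cs],0)
print('gray');print('     ',np.arange(229,250))
for v in range(114,152): print(v,g[v,229:250])
def P(u,v): o,d=ray(c,u,v); return o+d*D[v,u]
print('pos (relative to pan axis 567,-269) world dx,dy,z')
for v in range(115,150,2): print(v,[tuple((P(u,v)-[567,-269,0]).round(0).astype(int)) for u in (231,232,233,234,235,237)])
```

```text
std 12.742702
gray
      [229 230 231 232 233 234 235 236 237 238 239 240 241 242 243 244 245 246 247 248 249]
114 [170. 171. 170. 170. 170. 171. 170. 171. 170. 170. 170. 170. 171. 171. 171. 171. 171. 170. 171. 171. 171.]
115 [170. 171. 171. 170. 170. 171. 173. 174. 177. 174. 171. 170. 171. 171. 171. 171. 171. 170. 171. 170. 171.]
116 [170. 171. 171. 170. 170. 176. 186. 191. 199. 186. 173. 170. 171. 172. 171. 171. 170. 171. 171. 171. 170.]
117 [171. 171. 171. 170. 170. 177. 199. 209. 216. 196. 176. 170. 170. 171. 171. 170. 171. 170. 170. 170. 170.]
118 [171. 171. 170. 170. 170. 176. 194. 206. 214. 196. 176. 170. 170. 171. 170. 171. 171. 171. 171. 171. 171.]
119 [170. 171. 171. 170. 170. 176. 193. 199. 200. 189. 176. 170. 170. 170. 171. 171. 171. 171. 171. 171. 171.]
120 [171. 170. 171. 171. 170. 178. 194. 200. 200. 191. 176. 170. 170. 171. 171. 171. 170. 170. 171. 171. 171.]
121 [171. 171. 170. 171. 172. 181. 194. 204. 204. 196. 178. 171. 170. 171. 170. 171. 171. 170. 171. 169. 165.]
122 [171. 170. 171. 171. 171. 169. 181. 190. 196. 184. 174. 171. 171. 171. 171. 170. 171. 172. 170. 1
[... 7566 characters left out ...]
), np.int64(-2)), (np.int64(123), np.int64(-37), np.int64(-1)), (np.int64(92), np.int64(48), np.int64(55)), (np.int64(87), np.int64(46), np.int64(55))]
147 [(np.int64(127), np.int64(-23), np.int64(0)), (np.int64(126), np.int64(-27), np.int64(-2)), (np.int64(122), np.int64(-24), np.int64(0)), (np.int64(120), np.int64(-27), np.int64(-1)), (np.int64(92), np.int64(47), np.int64(49)), (np.int64(87), np.int64(46), np.int64(49))]
149 [(np.int64(124), np.int64(-13), np.int64(0)), (np.int64(122), np.int64(-16), np.int64(-2)), (np.int64(110), np.int64(11), np.int64(17)), (np.int64(108), np.int64(10), np.int64(17)), (np.int64(92), np.int64(47), np.int64(42)), (np.int64(87), np.int64(47), np.int64(43))]
```

Run:
```python
from h import *
c=cam('side'); th=np.radians(17.2); ex=np.array([np.cos(th),np.sin(th),0]); ey=np.array([-np.sin(th),np.cos(th),0]); o0=np.array([567,-269,0.])
def onplane(u,v,y):  # intersect ray with local y=const
    o,d=ray(c,u,v); t=(y-(o-o0)@ey)/(d@ey); p=o+t*d-o0; return np.round([p@ex,p@ey,p[2]],1)
for n,u,v,y in [('ptr empty',232,127.45,0),('ptr1',232,129.76,0),('ptr2',232,132.45,0),('ptr2 inner',241,132.07,0),('clip bottom near',234,140.12,20.5),('top face far edge y-?',234,129.6,3),('top far y5',234,129.6,8),('topface near?',234,132.3,20.5),('screw',231,136.6,24),('screw y12',231,136.6,12),('column top near',236,122.6,18)]: print(n,onplane(u,v,y))
# clip points depth in local frame, mean of 6
cs=[cam('side')['depth'] for _ in range(6)]; D=np.median(cs,0)
for v in range(129,142):
    r=[]
    for u in (230,231,232,233,234):
        o,d=ray(c,u,v); p=o+d*D[v,u]-o0; q=np.array([p@ex,p@ey,p[2]]); r.append(tuple(float(a) for a in q.round(1)) if q[2]>20 else None)
    print(v,r)
```

```text
ptr empty [109.6   0.   97.6]
ptr1 [109.7   0.   90.7]
ptr2 [109.9  -0.   82.6]
ptr2 inner [86.1 -0.  83.7]
clip bottom near [104.5  20.5  71.4]
top face far edge y-? [104.4   3.   92.9]
top far y5 [104.3   8.   95.7]
topface near? [104.2  20.5  94.9]
screw [112.1  24.   84.1]
screw y12 [112.4  12.   77. ]
column top near [ 98.8  18.  121.9]
129 [None, None, None, None, None]
130 [None, None, None, (107.0, 4.8, 92.7), (104.4, 4.0, 92.3)]
131 [None, None, None, (106.9, 10.6, 93.0), (104.4, 9.9, 92.6)]
132 [None, (112.4, 2.0, 85.1), (109.8, 0.1, 84.0), (106.9, 14.6, 92.4), (104.3, 15.3, 92.8)]
133 [None, None, None, (106.9, 19.1, 92.0), (104.2, 20.2, 92.6)]
134 [(114.8, 15.0, 86.7), (112.2, 13.3, 85.7), (109.6, 13.1, 85.5), (106.8, 21.5, 90.4), (104.3, 21.9, 90.7)]
135 [(114.7, 19.0, 86.0), (112.2, 17.2, 84.9), (109.5, 19.1, 86.0), (106.9, 18.8, 85.8), (104.3, 19.8, 86.4)]
136 [(114.8, 20.6, 83.9), (112.2, 18.1, 82.5), (109.6, 19.4, 83.2), (107.0, 20.8, 84.0), (104.3, 22.3, 84.9)]
137 [(114.9, 19.0, 80.0), (112.3, 18.4, 79.6), (109.6, 20.1, 80.6), (107.0, 20.1, 80.6), (104.4, 20.2, 80.7)]
138 [None, None, None, (107.1, 18.8, 76.8), (104.4, 21.2, 78.2)]
139 [None, None, None, (107.1, 20.6, 74.8), (104.5, 21.2, 75.2)]
140 [None, None, None, (107.1, 20.5, 71.8), (104.5, 19.3, 71.1)]
141 [None, None, None, None, None]
```

Run:
```python
from h import *
c=cam('side');print(pan(c)[:16]); plan()
a=cv2.resize(c['color'][70:190,190:350],(640,480),interpolation=cv2.INTER_CUBIC);cv2.imwrite('pics/fin.png',np.clip(a.astype(float)*1.6,0,255))
```

```text
[170. 171. 170. 170. 171. 171. 171. 171. 172. 168. 152. 137.  72.  92.
 127. 140.]
t 22.45 pos [ 570.9 -269.6  285.3] rot [-180.     0.    -9.5] F [ 0.1  0.6 -0. ] gap 69.6 j6 1.24
offset [ 0.  0. -0.] [ WARN:0@1.993] global loadsave.cpp:1063 imwrite_ Unsupported depth image for selected encoder is fallbacked to CV_8U.
```

View pics/fin.png

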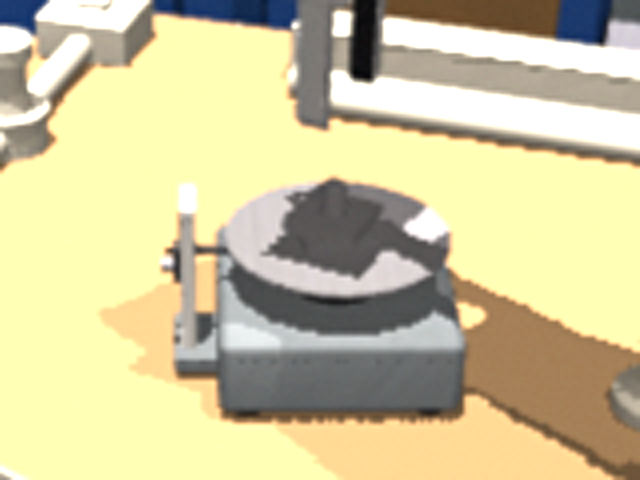

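Both washers lie flat on the spindle and the pointer is still. It stands level with the clip's middle, about 1.5 mm from it, and the gripper is well clear. I'm handing in.

```bash
python3 -c "
from cell import manip
print(manip.sign_off())"
```

```text
the job is handed in; nothing more can be done
None
```

I threaded two grey square washers onto the spindle one at a time, set each down flat on the pan, and released them once the spring carried their weight. I handed in at about 22.5 s of the 72 s allowed.

**Pointer:** it was at rest with the hand clear, having sunk about 14 to 15 mm, so its height is roughly 83 to 84 mm. The clip spans about 70.5 to 93 mm, which puts its middle at about 81.5 to 82 mm. That leaves the pointer about 1.5 mm from the middle, against the 4.5 mm allowed. A third washer would have put it about 5.5 mm off.

**Not seen directly:** the side camera looks at the clip edge-on, so I could not see the notch itself. I took it to be at the clip's mid-height, where the thumb screw also is.

**Forces on the scale:**
- My first try for the spindle came down on top of the pin. The pan sank about 7 mm, which is roughly 1.4 N.
- The second washer rubbed the pin sideways with about 2 N until I moved it over by 1 mm.
- At every reading during the placing, the force was well under 10 N. Readings came only between moves, so a brief peak in between would not have shown.

I did not touch the other two squares, the round washers or the clip.

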